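Fit a plug-in card in the interface cage and push the cage back against its bench stop

ROBOT

A 6-joint arm with a two-finger parallel gripper is mounted at the origin on a cart in front of the work surface, level with it; the furniture and walls round the work are solid. World frame = base frame: x ahead of the robot, y to its left, z up, the work surface at z = 0. Lengths are in m, angles in degrees, forces in N, time in s.
With the tool pointing down it reaches from about 0.4 to 0.825 m from the base axis. Payload 7 kg.
Tool frame: the origin (TCP) lies on the centre line of the jaws, within the pads' length; the fingertips stand r.tip_reach ahead of it and the grasp point (between the pads) is the TCP (r.tip_reach is the distance from the TCP to the fingertips, in m); z points along the fingers, y is the line along which they close (so a half turn about z gives the same grasp; the last joint's range is limited). The gripper opens to 88 mm and grips with 3 to 60 N. Pads are 19 mm wide; open, the fingers measure 130 mm over their backs; the gripper's body (78 mm by 193 mm) begins 47 mm behind the grasp point.
Start: joints at [-51.962, 20.546, 0.682, 0, -70.136, -16.507], TCP at [0.248, -0.628, 0.246] pointing down, gripper open.
Joint ranges: [-176.03, 176.03], [-82.01, 121.73], [-58.28, 71.71], [-173.87, 95.51], [-174.79, -0.11], [-173.66, 173.66]. Speed limits (degrees/s): [136.94, 136.94, 172.46, 180, 180, 180].

INTERFACE

Orientations are given as [roll, pitch, yaw] about the fixed x, y, z axes, in that order (R = Rz(yaw) Ry(pitch) Rx(roll)).
In Python, from plant import sensors, cams, r gives the robot as it stands.
- The arm moves only by the tool drive_tool, never from a script. Its argument "rows" is a list of rows, each an object of numbers: "fingers": the gripper's target within -1 to 1 (fully open at 1, half-way at 0, shut at -1); "x", "y", "z": the shift along the tool's x, y, z in m; "spin": the turn about the tool's z in rad. A call has 1 to 10 rows; each row is the pose to reach, as a shift and turn from the pose commanded when the call began, along the tool's axes at that moment; what a row does not reach only later rows make up. A row lasts 1/8 s, in which the tool goes at most 62.5 mm and 10.7 degrees, less where a joint would pass 70% of its speed; a pose out of reach is approached as far as the arm can. A call with a gripper value outside its range is refused whole. The fingers move at their own pace and stop on an object; "newtons" is the grip in N (left out, the last holds). Time passes only in rows, so rows that repeat a pose let the fingers close. It gives the time, the measured TCP pose, the force, the opening and the grip force at its end, in the units of the state.
- sensors.get_state(): the state, without advancing time (a new reading comes with each control period).
- cams.capture(name): name is "scene" or "top" or "wrist"; returns a dict with "pixels" (400x640x3 uint8, red, green, blue), "intrinsics" (3x3 intrinsics, pixels), "eye" and "orientation" of the camera in the world; the wrist camera has in their place "T_tool_cam" (4x4, takes a point from camera to tool coordinates, whose origin is the TCP and whose axes are the flange's). Camera axes: x right, y up, looking along -z (the intrinsics and any distortion apply to the point x, -y, -z); pixel columns grow to the right and rows downward; lengths in m; the calibration is good to about 2 mm. A picture is of the moment at which its call begins: read the wrist's pose just before it. There is no depth.
- r.close_job(): hands the job in; it is judged then, once.
The state is a dict: "time_s": time; "joints": joint angles; "qd": joint speeds; "joint_torque": joint torques, N m; "tcp_pos": TCP position; "eef_rot": TCP orientation; "contact_force": force on the tool from outside, world axes, zero at the start; "moment": the same for the moment, N m; "gripper_width": finger opening in m; "gripper_force": force on a finger pad.
Only numpy, scipy, OpenCV 4.12 (cv2) and the standard library are available. Lean on these libraries where they do the work, as an engineer would, in place of code of your own. Each camera call takes 0.05 s, during which the arm holds its last target. There are 200 camera calls.

TASK

Refit the analyser's interface cage: swing its retaining bail up and back, take the long card out of the black rack and slide it down the empty middle guides, pressing it fully home in its connector. Swing the bail down again until it is fully closed over the cards, then push the heavy cage back along the worktop until both of its back corners are against the bench stop. Leave the short card in the rack, do not tip the cage over, and leave the bottle and timer where they are.

Things in the scene. Friction and masses are not known exactly. Their poses are not given: they have to be found in the camera images.
- cage: light grey open-topped sheet-metal box, loose, 2.2 kg, on rubber feet (friction 0.6; a push off-centre turns it), 120 deep (x) x 170 wide (y) x 88 high. Origin: centre of underside; x to its back, y left. Front wall: x = -60, push at 40-70 height. Card guides at y = -54, 0, +54 on front and back walls; the outer two hold cards (pull bars 60 along x, 12 thick, top z = 116), the middle is empty
- slot (a point): inner floor under the middle guides, 10 mm above cage underside, axes as cage; a seated card's lower edge rests here. Slot 6 mm wide (y), 113 long (x), straight to 76 above this point, then flared to 16 wide and 123 long at 86 above. Over the last 10 mm the card's edge must push apart sprung contacts: it stops on them and needs a steady 5 to 10 N more to go home
- bail (a joint): retaining bail, a U of steel rod whose 178 mm crossbar (9 mm thick, along y) lies over the pull bars. 0 = closed, grows as it swings up and back about the cage's y axis, stop at 2.0 rad. Stiff hinge: stays where left, about 2 N at the crossbar moves it. Closes fully only if the card is home. From 1.4 rad on the guides are clear from above
- bail_grip (a point): middle of the black ribbed sleeve (13 mm thick, 28 mm along y) on the bail's crossbar, between middle and right-hand card; closed, at x = -15, y = -27, z = 122 mm in the cage frame. 18 mm free along y to the pull bars beneath, nothing in front, behind or just below: pinch from above, front and back, lightly (8 N), so that it turns between the fingers; a hard grip off its arc lifts the cage
- bail_hinge (a point): on the hinge axis of the bail (the axis is along the cage's y), at x = 48, y = 0, z = 96 mm in the cage's frame; the crossbar is 68 mm from it. The point turns with the bail.
- cage_back_left (a point): lower left corner of the cage's back face (80 mm left of its middle, 20 mm up), as seen from the robot.
- cage_back_right (a point): lower right corner of the cage's back face (80 mm right of its middle, 20 mm up).
- rail: the bench stop: an aluminium angle with a black rubber face, 230 mm long (y) and 28 mm high, fixed on the worktop behind the cage. Origin: middle of its front (rubber) face at the worktop; x points away from the robot, square to the face, y along it to the left. The cage is home when its back face lies against this face.
- rack: black slotted card rack, 130 x 130 mm, fixed on the worktop; origin: centre of its underside. Base 8 mm thick; two slots, 56 mm apart (y = +-28), hold the cards upright to 42 mm above the worktop; which card is in which slot varies. Behind it rises the tall analyser (front at x = 0.60 m, left side at y = 0.10 m, 0.53 m high): keep hand and wrist on the near side of it
- long_card_mid (a point): middle of the long card: dark green board 110 mm long (x), 4 thick (y), 90 high, standing upright, grey pull bar 60 long and 12 thick along the middle of its top. 106 mm high overall: this point is 53 above its lower edge, the pull bar is 29 to 53 above this point. 0.12 kg. Fits the guides either way round. Axes: x along the board, y across, z up
- short_card_mid (a point): middle of the short card: the same, but only 80 mm long, with a pull bar 30 mm long; it does not fit the guides and stays in the rack.
- reagent_bottle: white reagent bottle, 68 mm across, 166 mm high, a bystander; origin: centre of its underside.
- timer: small white lab timer lying on the worktop, 52 x 64 x 19 mm, a bystander; origin: centre of its underside.
Not all that is in view belongs to the job. What is shaped like the part that bears short_card_mid but yellow is not meant.

How it is judged (in metres and radians):
On the way, in this order (a step that is already met when the one before it is completed fails the run):
1. the bail is swung open (value of joint bail above 1.2 rad), for 0.1 s.
2. the long card is fully home in the middle guides, with the bail still open (value of joint bail above 0.6 rad and horizontal distance between long_card_mid and slot below 0.008 m and z of long_card_mid in the frame of slot below 0.0555 m and angle between the y axis of long_card_mid and the y axis of slot, either way round below 0.06 rad), for 0.2 s.
3. the bail is fully closed over the cards (value of joint bail below 0.07 rad), for 0.2 s.
4. both back corners of the cage are against the bench stop (x of each of cage_back_left, cage_back_right in the frame of rail above -0.006 m), for 0.1 s.
At the end, for the whole second after the job is handed in: the long card stands in the middle guides with its lower edge within 2.5 mm of the inner floor, the bail is closed (under 0.07 rad), both back corners of the cage are within 6 mm of the face of the bench stop, and the cage stands flat and at rest; the short card is in the rack (all of step 4 and horizontal distance between long_card_mid and slot below 0.008 m and z of long_card_mid in the frame of slot below 0.0555 m and angle between the y axis of long_card_mid and the y axis of slot, either way round below 0.06 rad and value of joint bail below 0.07 rad and angle between cage's own z axis and vertical below 0.05 rad and height (world z) of cage below 0.006 m and linear speed of cage below 0.01 m/s and horizontal distance between short_card_mid and rack below 0.06 m); the robot touches nothing.
It fails at once if the short card is taken out of or pushed about in the rack (distance of short_card_mid from where it was at the start of the episode above 0.03 m).
It fails at once if the cage is tipped over (angle between cage's own z axis and vertical above 0.35 rad).
It fails at once if the bottle or the timer is moved (distance of any of reagent_bottle, timer from where it was at the start of the episode above 0.03 m).
It also fails if it takes over 72 s, if anything falls off the work surface, if the arm or the gripper's body presses on something with over 40 N, if the wrist force passes 120 N, or if a joint passes its speed limit or range.

## Working session

There is one attempt and no reset: what is moved stays moved. The work goes in short steps, Python scripts to look and compute and a tool call to move; the robot and the scene stay as the last step left them, time stands still between calls to the robot, and variables do not carry over. Pictures are saved under pics/ and viewed, at most 10 in all, crops included, and the job is handed in when it is done.

Besides the shell and the picture viewer there is one more tool, called by a JSON object that holds its "name" and its "arguments", one argument or row to a line. drive_tool: Moves the arm, as the interface text tells. Its arguments: {"type":"object","properties":{"rows":{"type":"array"},"newtons":{"type":"number"}},"required":["rows"]}

```bash
ls; mkdir -p pics
cat > h.py <<'E'
import numpy as np, cv2
from scipy.spatial.transform import Rotation as R
from plant import sensors, cams, r
def save(c,name,crop=None,k=1):
    p=c["pixels"]
    if crop: x0,y0,x1,y1=crop; p=p[y0:y1,x0:x1]
    p=cv2.resize(p,None,fx=k,fy=k,interpolation=cv2.INTER_CUBIC)
    cv2.imwrite("pics/"+name+".png",p[:,:,::-1])
E
python3 - <<'E'
from h import *
import pickle
np.set_printoptions(precision=4,suppress=True)
print(sensors.get_state(), r.tip_reach)
d={}
for n in ("scene","top","wrist"):
    c=cams.capture(n); d[n]=c; 
    print(n,{k:(np.array(v).tolist() if k!='pixels' else v.shape) for k,v in c.items()})
    save(c,n+"0",k=1.25 if n!="wrist" else 1)
pickle.dump(d,open("c0.pkl","wb"))
E
```

```text
pics
{'time_s': 0.0, 'joints': array([-51.9625,  20.5917,   0.6346,  -0.0217, -70.1347, -16.5052]), 'qd': array([ 0.0486, -0.0433, -0.0177, -0.0041, -0.0261, -0.0715]), 'joint_torque': array([ -0.0002, -58.2729,  29.3061,   6.9971,   0.0071,  -0.0002]), 'tcp_pos': array([ 0.2475, -0.6275,  0.2446]), 'eef_rot': array([ 179.9063,   -0.0065, -158.4751]), 'contact_force': array([-0.2515, -0.0368,  0.0285]), 'moment': array([-0.0078, -0.0024,  0.0181]), 'gripper_force': 0.0, 'gripper_width': 0.08741369997814324} 0.019
scene {'pixels': (400, 640, 3), 'intrinsics': [[451.84507943165767, 0.0, 312.96248527154853], [0.0, 451.84507943165767, 198.53453669523694], [0.0, 0.0, 1.0]], 'eye': [-0.23948851795450926, 0.5105524825188793, 1.0701625380396003], 'orientation': [45.12841496722438, 1.1645582245968018, -124.53956617364017]}
top {'pixels': (400, 640, 3), 'intrinsics': [[456.09408609478714, 0.0, 318.1849674743373], [0.0, 456.09408609478714, 202.82423667643158], [0.0, 0.0, 1.0]], 'eye': [0.4381662983172664, 0.006691048168087696, 1.3081528704948786], 'orientation': [5.863861124773788, 0.2077367320790001, -90.86211051410358]}
wrist {'pixels': (400, 640, 3), 'intrinsics': [[313.8365001438562, 0.0, 317.60811409830063], [0.0, 313.8365001438562, 196.79074018565757], [0.0, 0.0, 1.0]], 'T_tool_cam': [[-0.0006892720369097704, 0.9622540503477699, 0.27215191987816467, 0.07266034013274494], [0.9999997087117699, 0.0005740320351855377, 0.0005030542694972117, 5.194675533681803e-05], [0.0003278420879210896, 0.27215218734475466, -0.9622541657187208, -0.13983458624864342], [0.0, 0.0, 0.0, 1.0]]}
```

View pics/scene0.png

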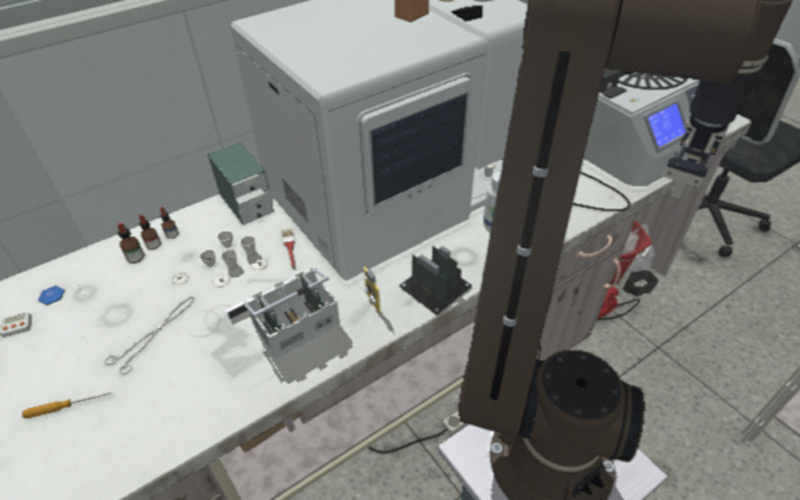

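View pics/top0.png

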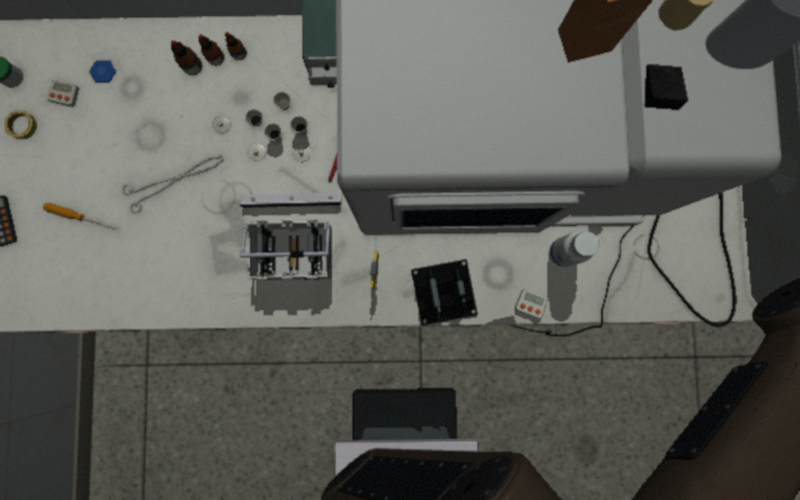

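The scene view shows the cage at about (295,310) px, the yellow decoy at (372,290) and the rack at (435,280). In the top view they are at (290,245), (375,270) and (445,290), with the rail at (290,200), the bottle at (575,248) and the timer at (532,305). I'll enlarge that part of the top view.

Run:
```python
from h import *
import pickle
d=pickle.load(open("c0.pkl","rb"))
save(d["top"],"top1",(180,140,400,270),3.6)
```

```text
(no output)
```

View pics/top1.png

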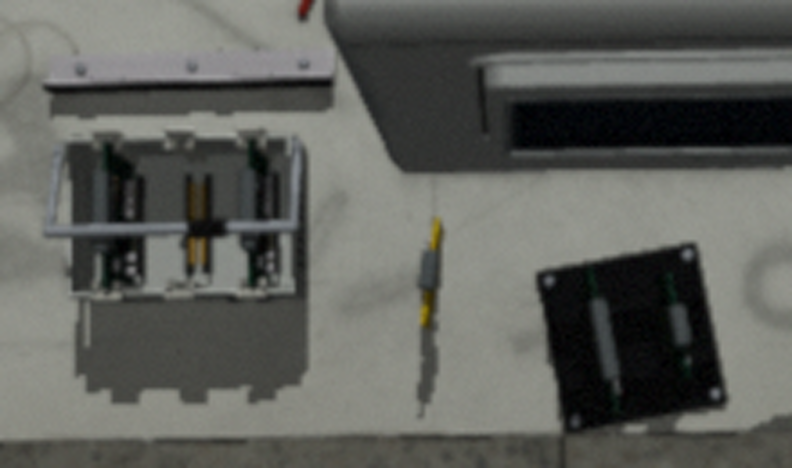

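```bash
cat >> h.py <<'E'
def ray(c,uv):
    K=np.array(c["intrinsics"]); n=np.linalg.inv(K)@[uv[0],uv[1],1]; v=np.array([n[0],-n[1],-n[2]])
    if "eye" in c: return np.array(c["eye"]), R.from_euler('xyz',c["orientation"],degrees=True).apply(v)
    T=np.array(c["T_tool_cam"]); s=c["st"]; Rt=R.from_euler('xyz',s["eef_rot"],degrees=True)
    return Rt.apply(T[:3,3])+s["tcp_pos"], Rt.apply(T[:3,:3]@v)
def atz(c,uv,z):
    o,v=ray(c,uv); return o+v*(z-o[2])/v[2]
E
python3 - <<'E'
from h import *
import pickle
np.set_printoptions(precision=4,suppress=True)
c=pickle.load(open("c0.pkl","rb"))["top"]
f=lambda u,v,z:atz(c,(u/3.6+180-0.4,v/3.6+140-0.4),z)
def pr(n,*ps):
    P=[f(*p) for p in ps]; print(n,*[p[:2] for p in P], "mid",np.mean(P,0)[:2],"len",np.linalg.norm(P[0]-P[-1]),"yaw",np.degrees(np.arctan2(*(P[0]-P[-1])[[1,0]])))
pr("rail",(47,87,.028),(333,77,.028))
pr("bar",(45,234,.122),(300,228,.122))
pr("sleeve",(205,228,.122))
pr("cagefront",(70,295,.088),(297,293,.088))
pr("cageback",(62,143,.088),(300,136,.088))
pr("midguide f/b",(180,291,.088),(178,137,.088))
pr("long",(597,297,.114),(612,380,.114))
pr("short",(674,303,.114),(684,346,.114))
pr("rack",(548,281,.008),(687,254,.008),(716,395,.008),(574,421,.008))
pr("tmr",)if 0 else None
t=lambda u,v,z:atz(c,(u/1.25,v/1.25),z)[:2]
print("timer",t(532,305,.019),"bottle",t(578,247,.166), "yellow",f(430,272,.1))
E
```

```text
rail [0.6871 0.3653] [0.6915 0.1389] mid [0.6893 0.2521] len 0.22651452537254613 yaw 91.12932760066501
bar [0.5605 0.339 ] [0.562  0.1537] mid [0.5612 0.2463] len 0.1853763472240378 yaw 90.47134724032465
sleeve [0.563  0.2227] mid [0.563  0.2227] len 0.0 yaw 0.0
cagefront [0.518  0.3293] [0.5169 0.1602] mid [0.5175 0.2448] len 0.16908853806132584 yaw 89.63009278309148
cageback [0.6325 0.3367] [0.6351 0.1577] mid [0.6338 0.2472] len 0.17900454404190994 yaw 90.80795755085573
midguide f/b [0.5197 0.2474] [0.6357 0.2494] mid [0.5777 0.2484] len 0.11599412209491237 yaw -178.98139658799607
long [ 0.509  -0.0614] [ 0.4487 -0.071 ] mid [ 0.4788 -0.0662] len 0.061059772281279366 yaw 9.031366680680394
short [ 0.5038 -0.1173] [ 0.4725 -0.1238] mid [ 0.4881 -0.1206] len 0.031968458419167255 yaw 11.62415661091369
rack [ 0.5286 -0.0289] [ 0.5484 -0.1397] [ 0.4366 -0.1595] [ 0.418  -0.0473] mid [ 0.4829 -0.0939] len 0.11212470253240513 yaw 9.468221843299826
timer [ 0.4495 -0.291 ] bottle [ 0.5631 -0.3541] yellow [0.5302 0.0605 0.1   ]
```

```bash
cat >> h.py <<'E'
def go(*targets):
    s=sensors.get_state(); p=s["tcp_pos"]; Rt=R.from_euler('xyz',s["eef_rot"],degrees=True); y0=s["eef_rot"][2]
    for t in targets:
        d=Rt.inv().apply(np.array(t[:3])-p); sp=-np.radians((t[3]-y0+180)%360-180) if len(t)>3 else 0
        print(t,"->",d.round(4).tolist(),"spin",round(sp,4))
E
python3 - <<'E'
from h import *
go((.43,0,.30,-110),(.53,.22,.28,-90))
E
```

```text
(0.43, 0, 0.3, -110) -> [-0.4, 0.517, -0.0546] spin -0.846
(0.53, 0.22, 0.28, -90) -> [-0.5737, 0.6849, -0.0344] spin -1.1951
```

{"name": "drive_tool", "arguments": {
  "rows": [
    {"x":-0.4,"y":0.517,"z":-0.055,"spin":-0.846,"fingers":1},
    {"x":-0.4,"y":0.517,"z":-0.055,"spin":-0.846,"fingers":1},
    {"x":-0.4,"y":0.517,"z":-0.055,"spin":-0.846,"fingers":1},
    {"x":-0.4,"y":0.517,"z":-0.055,"spin":-0.846,"fingers":1},
    {"x":-0.4,"y":0.517,"z":-0.055,"spin":-0.846,"fingers":1},
    {"x":-0.4,"y":0.517,"z":-0.055,"spin":-0.846,"fingers":1},
    {"x":-0.4,"y":0.517,"z":-0.055,"spin":-0.846,"fingers":1},
    {"x":-0.4,"y":0.517,"z":-0.055,"spin":-0.846,"fingers":1},
    {"x":-0.4,"y":0.517,"z":-0.055,"spin":-0.846,"fingers":1},
    {"x":-0.4,"y":0.517,"z":-0.055,"spin":-0.846,"fingers":1}
  ],
  "newtons": 8
}}

```text
time_s: 1.4
tcp_pos: [0.4214, -0.0277, 0.2985]
eef_rot: [-180.0, 0.0, -110.0]
contact_force: [1.6, -0.5, 0.2]
gripper_width: 0.0875
gripper_force: 0.0
```

```bash
cat >> h.py <<'E'
def wcap(name):
    import pickle
    s=sensors.get_state(); c=cams.capture("wrist"); c["st"]=s; pickle.dump(c,open(name+".pkl","wb")); return c
E
python3 - <<'E'
from h import *
go((.54,.21,.26,-90)); c=wcap("w1"); save(c,"w1",(60,60,580,400),1.5)
E
```

```text
(0.54, 0.21, 0.26, -90) -> [-0.2639, -0.0302, 0.0387] spin -0.3486
```

{"name": "drive_tool", "arguments": {
  "rows": [
    {"x":-0.06,"y":-0.007,"z":0.01,"spin":-0.15},
    {"x":-0.12,"y":-0.014,"z":0.02,"spin":-0.3},
    {"x":-0.18,"y":-0.021,"z":0.03,"spin":-0.349},
    {"x":-0.24,"y":-0.028,"z":0.039,"spin":-0.349},
    {"x":-0.264,"y":-0.03,"z":0.039,"spin":-0.349},
    {"x":-0.264,"y":-0.03,"z":0.039,"spin":-0.349},
    {"x":-0.264,"y":-0.03,"z":0.039,"spin":-0.349}
  ]
}}

```text
invalid input
```

Run:
```python
from h import *
c=wcap("w2"); save(c,"w2",(60,0,580,390),1.5); print(c["st"]["tcp_pos"],c["st"]["eef_rot"])
```

```text
[ 0.4238281  -0.02250541  0.29901336] [-1.79881407e+02  1.49607316e-01 -1.09807375e+02]
```

View pics/w2.png

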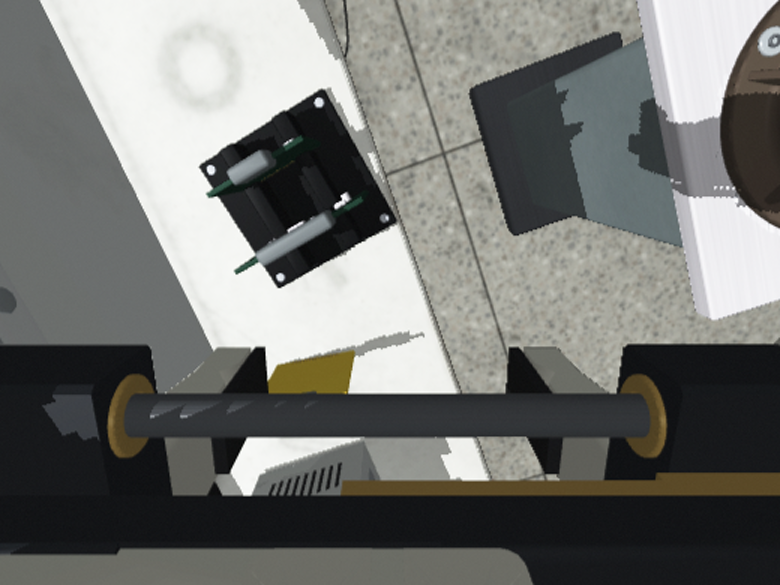

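View pics/w1.png

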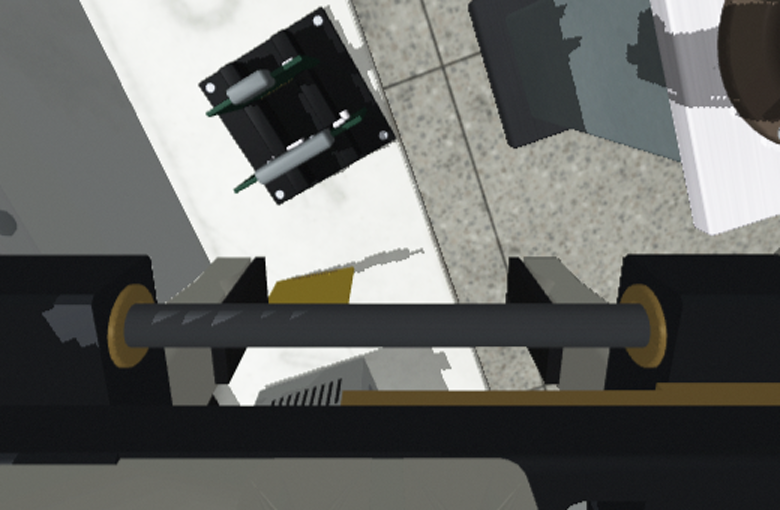

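The wrist picture shows the long card's pull bar from about (262,253) to (330,218) and the short card's bar at (250,165). The fingers hide the view beyond y of about 390. The move was refused, so I'll resend it with the fingers value in every row.

{"name": "drive_tool", "arguments": {
  "rows": [
    {"x":-0.06,"y":-0.007,"z":0.01,"spin":-0.15,"fingers":1},
    {"x":-0.12,"y":-0.014,"z":0.02,"spin":-0.3,"fingers":1},
    {"x":-0.18,"y":-0.021,"z":0.03,"spin":-0.349,"fingers":1},
    {"x":-0.24,"y":-0.028,"z":0.039,"spin":-0.349,"fingers":1},
    {"x":-0.264,"y":-0.03,"z":0.039,"spin":-0.349,"fingers":1},
    {"x":-0.264,"y":-0.03,"z":0.039,"spin":-0.349,"fingers":1},
    {"x":-0.264,"y":-0.03,"z":0.039,"spin":-0.349,"fingers":1}
  ],
  "newtons": 8
}}

```text
time_s: 2.38
tcp_pos: [0.5396, 0.2071, 0.259]
eef_rot: [180.0, -0.0, -90.0]
contact_force: [-1.0, -0.2, 0.2]
gripper_width: 0.0879
gripper_force: 0.0
```

Run:
```python
from h import *
import pickle
np.set_printoptions(precision=4,suppress=True)
c=pickle.load(open("w2.pkl","rb"))
f=lambda u,v,z:atz(c,(u/1.5+60-.3,v/1.5-.3),z)[:2]
for n,q,z in (("long",((262,255),(330,218)),.114),("short",((232,170),(272,156)),.114),("rack",((211,170),(319,102),(384,218),(280,277)),.008)):
    P=[f(*a,z) for a in q]; print(n,P,np.mean(P,0),np.linalg.norm(P[0]-P[1]))
c=wcap("w3"); save(c,"w3",(60,0,580,390),1.5); print(c["st"]["tcp_pos"],c["st"]["eef_rot"])
```

```text
long [array([ 0.5036, -0.062 ]), array([ 0.4492, -0.0698])] [ 0.4764 -0.0659] 0.05490542541744136
short [array([ 0.4989, -0.1215]), array([ 0.4702, -0.1207])] [ 0.4846 -0.1211] 0.028721679930457652
rack [array([ 0.549 , -0.1377]), array([ 0.438 , -0.1571]), array([ 0.4194, -0.0461]), array([ 0.5303, -0.0274])] [ 0.4842 -0.0921] 0.11268176852007347
[0.5396 0.2071 0.259 ] [179.9786  -0.0129 -90.0275]
```

View w3.

View pics/w3.png

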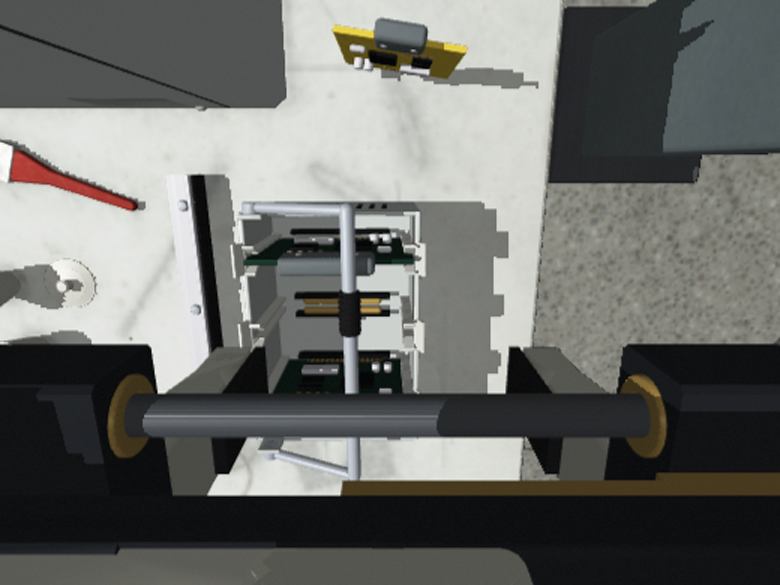

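The sleeve is at (349,314). The crossbar runs from (347,206) to (353,478), and the rail's front top edge from (190,176) to (209,345). The front wall top is at x of about 417.

Run:
```python
from h import *
import pickle
np.set_printoptions(precision=4,suppress=True)
c=pickle.load(open("w3.pkl","rb"))
f=lambda u,v,z:atz(c,(u/1.5+60-.3,v/1.5-.3),z)[:2]
for n,u,v,z in (("sleeve",349,314,.122),("barR",347,206,.122),("barL",353,478,.122),("railR",190,176,.028),("railL",209,345,.028),("frontR",420,205,.088),("frontL",424,395,.088),("backR",243,215,.088),("contR",391,312,.02),("contL",295,300,.02),("hingeR",247,208,.096),("hingeL",268,456,.096)):
    print(n,f(u,v,z))
go((.562,.222,.15,-90),(.562,.222,.128,-90))
```

```text
sleeve [0.5636 0.224 ]
barR [0.5633 0.1582]
barL [0.5636 0.3422]
railR [0.6905 0.1436]
railL [0.6903 0.2818]
frontR [0.5186 0.1606]
frontL [0.5132 0.2972]
backR [0.6343 0.1669]
contR [0.5368 0.2554]
contL [0.6173 0.2447]
hingeR [0.629  0.1616]
hingeL [0.6283 0.3427]
(0.562, 0.222, 0.15, -90) -> [-0.0151, -0.0224, 0.1093] spin -0.0007
(0.562, 0.222, 0.128, -90) -> [-0.0151, -0.0224, 0.1313] spin -0.0007
```

{"name": "drive_tool", "arguments": {
  "rows": [
    {"x":-0.0164,"y":-0.0237,"z":0.06,"spin":0,"fingers":1},
    {"x":-0.0164,"y":-0.0237,"z":0.11,"spin":0,"fingers":0.4},
    {"x":-0.0164,"y":-0.0237,"z":0.131,"spin":0,"fingers":0},
    {"x":-0.0164,"y":-0.0237,"z":0.131,"spin":0,"fingers":-0.4},
    {"x":-0.0164,"y":-0.0237,"z":0.131,"spin":0,"fingers":-1},
    {"x":-0.0164,"y":-0.0237,"z":0.131,"spin":0,"fingers":-1},
    {"x":-0.0164,"y":-0.0237,"z":0.131,"spin":0,"fingers":-1},
    {"x":-0.0164,"y":-0.0237,"z":0.131,"spin":0,"fingers":-1}
  ],
  "newtons": 8
}}

```text
time_s: 3.42
tcp_pos: [0.5637, 0.2245, 0.1285]
eef_rot: [-180.0, 0.0, -90.0]
contact_force: [-0.1, 1.1, -0.1]
gripper_width: 0.0232
gripper_force: 0.0
```

{"name": "drive_tool", "arguments": {
  "rows": [
    {"x":0,"y":0,"z":0,"spin":0,"fingers":-1},
    {"x":0,"y":0,"z":0,"spin":0,"fingers":-1},
    {"x":0,"y":0,"z":0,"spin":0,"fingers":-1},
    {"x":0,"y":-0.0065,"z":-0.012,"spin":0,"fingers":-1},
    {"x":0,"y":-0.0151,"z":-0.0224,"spin":0,"fingers":-1}
  ],
  "newtons": 8
}}

```text
time_s: 4.05
tcp_pos: [0.5764, 0.2244, 0.15]
eef_rot: [179.7, -0.1, -90.0]
contact_force: [-11.5, 4.2, 5.1]
gripper_width: 0.0126
gripper_force: 8.0
```

{"name": "drive_tool", "arguments": {
  "rows": [
    {"x":0,"y":-0.0077,"z":-0.0066,"spin":0,"fingers":-1},
    {"x":0,"y":-0.0164,"z":-0.012,"spin":0,"fingers":-1},
    {"x":0,"y":-0.0258,"z":-0.016,"spin":0,"fingers":-1},
    {"x":0,"y":-0.0356,"z":-0.0186,"spin":0,"fingers":-1},
    {"x":0,"y":-0.0458,"z":-0.0197,"spin":0,"fingers":-1},
    {"x":0,"y":-0.056,"z":-0.0192,"spin":0,"fingers":-1}
  ],
  "newtons": 8
}}

```text
time_s: 4.8
tcp_pos: [0.6354, 0.2244, 0.1694]
eef_rot: [180.0, -0.0, -90.0]
contact_force: [-2.5, -0.3, 2.2]
gripper_width: 0.0125
gripper_force: 8.0
```

{"name": "drive_tool", "arguments": {
  "rows": [
    {"x":0,"y":-0.01,"z":0.002,"spin":0,"fingers":-1},
    {"x":0,"y":-0.0196,"z":0.0054,"spin":0,"fingers":-1},
    {"x":0,"y":-0.0285,"z":0.0103,"spin":0,"fingers":-1},
    {"x":0,"y":-0.0285,"z":0.0103,"spin":0,"fingers":-1},
    {"x":0,"y":-0.0285,"z":0.0103,"spin":0,"fingers":0},
    {"x":0,"y":-0.0285,"z":0.0103,"spin":0,"fingers":0},
    {"x":0,"y":-0.0285,"z":0.0103,"spin":0,"fingers":0},
    {"x":0,"y":-0.0285,"z":-0.05,"spin":0,"fingers":0.3},
    {"x":0,"y":0.03,"z":-0.1,"spin":0,"fingers":1},
    {"x":0,"y":0.06,"z":-0.13,"spin":0,"fingers":1}
  ],
  "newtons": 8
}}

```text
time_s: 6.05
tcp_pos: [0.5735, 0.2242, 0.3009]
eef_rot: [-180.0, 0.0, -90.0]
contact_force: [0.4, 0.9, 0.6]
gripper_width: 0.0671
gripper_force: 0.0
```

Run:
```python
from h import *
import pickle
c=cams.capture("top"); pickle.dump(c,open("t2.pkl","wb")); save(c,"t2",(180,140,400,270),3.6)
go((.44,.06,.30,-140),(.478,-.066,.25,-170.3))
print(sensors.get_state()["joints"])
```

```text
(0.44, 0.06, 0.3, -140) -> [0.1645, 0.1318, 0.0064] spin 0.8734
(0.478, -0.066, 0.25, -170.3) -> [0.2907, 0.0942, 0.056] spin 1.4022
[ 3.96741345e+01  1.26910673e+01 -2.15593626e+00  5.10779134e-02
 -7.46778811e+01 -3.96463004e+01]
```

Run:
```python
from h import *
c=wcap("w4"); save(c,"w4",(180,90,440,285),3)
```

```text
(no output)
```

View pics/w4.png

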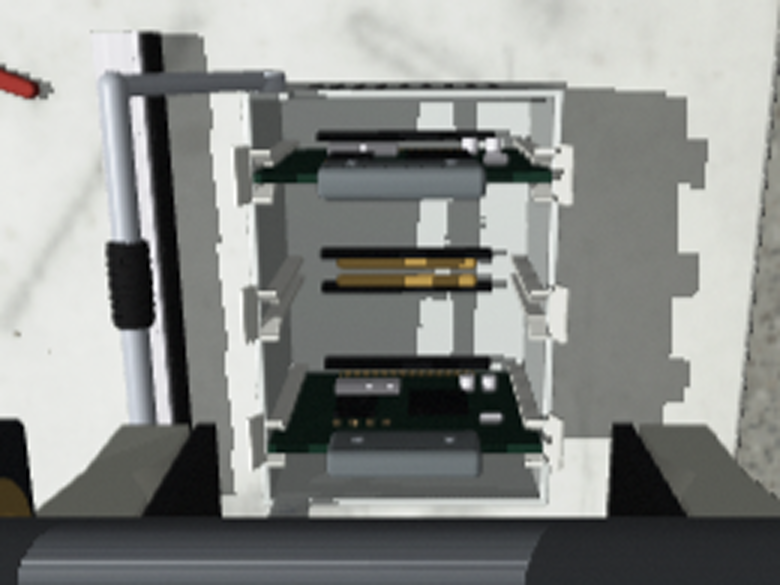

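The bail is open, with its crossbar now over the rail at (130,280). The middle guides are at (557,314) in front and (250,315) at the back. The outer pull bars have their tops centred at about (401,182) and (404,458), and the connector is at (407,271).

Run:
```python
from h import *
import pickle
np.set_printoptions(precision=4,suppress=True)
c=pickle.load(open("w4.pkl","rb"))
f=lambda u,v,z:atz(c,(u/3+180-.33,v/3+90-.33),z)[:2]
for n,u,v,z in (("barR",401,182,.116),("barL",404,458,.116),("conn",407,270,.02),("midF",557,314,.096),("midB",250,315,.096),("frontR",563,90,.088),("frontL",548,500,.088),("backR",245,95,.088),("RgF",566,172,.096),("RgB",240,174,.096),("LgF",555,441,.096),("LgB",256,441,.096),("sleeve",130,285,.153),("railR",160,33,.028),("railL",187,420,.028)):
    print(n,f(u,v,z))
```

```text
barR [0.5782 0.1952]
barL [0.5774 0.3005]
conn [0.5775 0.2489]
midF [0.5184 0.2488]
midB [0.6374 0.2495]
frontR [0.5186 0.1648]
frontL [0.5175 0.3321]
backR [0.6367 0.1667]
RgF [0.5173 0.1941]
RgB [0.6385 0.195 ]
LgF [0.5169 0.3019]
LgB [0.6375 0.3023]
sleeve [0.665  0.2235]
railR [0.6827 0.1436]
railL [0.6829 0.3208]
```

{"name": "drive_tool", "arguments": {
  "rows": [
    {"x":0.007,"y":0.056,"z":0,"spin":0.1,"fingers":-0.18},
    {"x":0.02,"y":0.112,"z":0,"spin":0.28,"fingers":-0.18},
    {"x":0.08,"y":0.122,"z":0,"spin":0.46,"fingers":-0.18},
    {"x":0.14,"y":0.13,"z":0,"spin":0.64,"fingers":-0.18},
    {"x":0.195,"y":0.12,"z":0.01,"spin":0.82,"fingers":-0.18},
    {"x":0.25,"y":0.105,"z":0.03,"spin":1.0,"fingers":-0.18},
    {"x":0.291,"y":0.094,"z":0.06,"spin":1.18,"fingers":-0.18},
    {"x":0.291,"y":0.094,"z":0.0875,"spin":1.36,"fingers":-0.18},
    {"x":0.291,"y":0.094,"z":0.0875,"spin":1.402,"fingers":-0.18},
    {"x":0.291,"y":0.094,"z":0.0875,"spin":1.402,"fingers":-0.18}
  ],
  "newtons": 8
}}

```text
time_s: 7.4
tcp_pos: [0.4806, -0.0668, 0.2119]
eef_rot: [-180.0, -0.0, -170.3]
contact_force: [0.6, -0.0, 0.2]
gripper_width: 0.0357
gripper_force: 0.0
```

Run:
```python
from h import *
c=wcap("w5"); save(c,"w5",(180,90,440,285),3); s=sensors.get_state(); print(s["tcp_pos"],s["eef_rot"],s["joints"])
```

```text
[ 0.48081967 -0.06660064  0.21227001] [-1.79998377e+02  2.62473043e-02 -1.70262080e+02] [ 1.53913068e+01  3.99071483e+00 -2.54180015e+01  4.82376316e-03
 -6.05653240e+01 -9.56557569e+01]
```

View pics/w5.png

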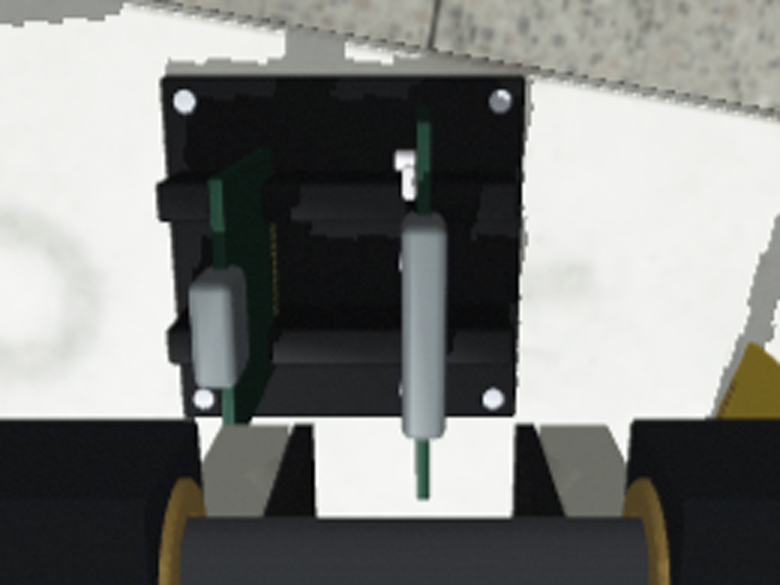

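The long bar lies at (424,215) to (424,437), with the board's ends at (423,112) and (423,497). The short card is 56 mm to the left.

Run:
```python
from h import *
import pickle
np.set_printoptions(precision=4,suppress=True)
c=pickle.load(open("w5.pkl","rb"))
f=lambda u,v,z:atz(c,(u/3+180-.33,v/3+90-.33),z)[:2]
A,B=f(423.5,111,.098),f(423,497,.098); print("board",A,B,(A+B)/2,np.linalg.norm(A-B),np.degrees(np.arctan2(*(B-A)[::-1])))
A,B=f(425,220,.114),f(424.5,437,.114); print("bar",A,B,(A+B)/2,np.linalg.norm(A-B),np.degrees(np.arctan2(*(B-A)[::-1])))
A,B=f(217,285,.114),f(216,386,.114); print("short",(A+B)/2,np.linalg.norm(A-B))
m=f(424.5,437,.114);
```

```text
board [ 0.4225 -0.074 ] [ 0.5325 -0.0552] [ 0.4775 -0.0646] 0.1115730025581678 9.725445202900044
bar [ 0.4483 -0.0693] [ 0.507  -0.0593] [ 0.4777 -0.0643] 0.059504186845468494 9.695294689021447
short [ 0.488  -0.1183] 0.027853573392711314
```

{"name": "drive_tool", "arguments": {
  "rows": [
    {"x":0.0028,"y":0.0026,"z":0.04,"spin":0,"fingers":-0.18},
    {"x":0.0028,"y":0.0026,"z":0.08,"spin":0,"fingers":-0.18},
    {"x":0.0028,"y":0.0026,"z":0.11,"spin":0,"fingers":-0.18},
    {"x":0.0028,"y":0.0026,"z":0.11,"spin":0,"fingers":-0.4},
    {"x":0.0028,"y":0.0026,"z":0.11,"spin":0,"fingers":-1},
    {"x":0.0028,"y":0.0026,"z":0.11,"spin":0,"fingers":-1},
    {"x":0.0028,"y":0.0026,"z":0.11,"spin":0,"fingers":-1},
    {"x":0.0028,"y":0.0026,"z":0.11,"spin":0,"fingers":-1}
  ],
  "newtons": 40
}}

```text
time_s: 8.45
tcp_pos: [0.4786, -0.0644, 0.1036]
eef_rot: [-180.0, 0.2, -170.3]
contact_force: [-0.5, 1.1, 7.8]
gripper_width: 0.0116
gripper_force: 40.0
```

Run:
```python
from h import *
s=sensors.get_state(); print(s["tcp_pos"],s["gripper_width"],s["gripper_force"],s["contact_force"])
```

```text
[ 0.47863953 -0.06437278  0.10359   ] 0.01156463907945723 40.001360177993774 [-0.54313192  1.06070533  7.76051081]
```

{"name": "drive_tool", "arguments": {
  "rows": [
    {"x":0,"y":0,"z":-0.03,"spin":0,"fingers":-1},
    {"x":0,"y":0,"z":-0.08,"spin":0,"fingers":-1},
    {"x":0,"y":0,"z":-0.14,"spin":0,"fingers":-1},
    {"x":-0.006,"y":0.045,"z":-0.152,"spin":0.03,"fingers":-1},
    {"x":-0.014,"y":0.1,"z":-0.152,"spin":0.06,"fingers":-1},
    {"x":-0.022,"y":0.155,"z":-0.152,"spin":0.09,"fingers":-1},
    {"x":-0.03,"y":0.21,"z":-0.152,"spin":0.12,"fingers":-1},
    {"x":-0.037,"y":0.26,"z":-0.152,"spin":0.163,"fingers":-1},
    {"x":-0.044,"y":0.3098,"z":-0.152,"spin":0.163,"fingers":-1},
    {"x":-0.044,"y":0.3098,"z":-0.152,"spin":0.163,"fingers":-1}
  ],
  "newtons": 40
}}

```text
time_s: 9.7
tcp_pos: [0.4685, 0.2511, 0.2539]
eef_rot: [180.0, -0.0, -179.5]
contact_force: [-0.6, 0.2, -1.3]
gripper_width: 0.0116
gripper_force: 40.0
```

Run:
```python
from h import *
go((.578,.2485,.255,-179.65),(.578,.2485,.205,-179.65))
c=wcap("w6"); save(c,"w6",(180,90,440,285),3); s=sensors.get_state();print(s["tcp_pos"],s["eef_rot"],s["gripper_width"],s["contact_force"])
```

```text
(0.578, 0.2485, 0.255, -179.65) -> [-0.1095, -0.0036, -0.0011] spin 0.0029
(0.578, 0.2485, 0.205, -179.65) -> [-0.1095, -0.0036, 0.0489] spin 0.0029
[0.46831075 0.24957238 0.25387196] [-1.79990547e+02 -3.56906083e-02 -1.79537844e+02] 0.011754212455520562 [ 0.18063551  0.51035863 -0.71724766]
```

{"name": "drive_tool", "arguments": {
  "rows": [
    {"x":-0.03,"y":-0.001,"z":0,"spin":0.003,"fingers":-1},
    {"x":-0.07,"y":-0.002,"z":0,"spin":0.003,"fingers":-1},
    {"x":-0.1095,"y":-0.002,"z":0.01,"spin":0.003,"fingers":-1},
    {"x":-0.1095,"y":-0.002,"z":0.03,"spin":0.003,"fingers":-1},
    {"x":-0.1095,"y":-0.002,"z":0.045,"spin":0.003,"fingers":-1},
    {"x":-0.1095,"y":-0.002,"z":0.045,"spin":0.003,"fingers":-1},
    {"x":-0.1095,"y":-0.002,"z":0.045,"spin":0.003,"fingers":-1}
  ],
  "newtons": 40
}}

```text
time_s: 10.62
tcp_pos: [0.5784, 0.247, 0.2102]
eef_rot: [180.0, 0.1, -179.8]
contact_force: [0.0, -0.6, -0.7]
gripper_width: 0.0118
gripper_force: 40.0
```

Run:
```python
from h import *
import pickle
np.set_printoptions(precision=4,suppress=True)
go((.578,.2485,.16,-179.65))
c=cams.capture("scene"); pickle.dump(c,open("s6.pkl","wb")); 
# project expected cage/card to find the crop
def proj(P):
    q=R.from_euler('xyz',c["orientation"],degrees=True).inv().apply(np.array(P)-c["eye"]); K=np.array(c["intrinsics"])
    return (K@[q[0]/-q[2],-q[1]/-q[2],1])[:2]
print(proj((.578,.2485,.1)),proj((.523,.2485,.109)),proj((.633,.2485,.109)))
s=sensors.get_state();print(s["tcp_pos"],s["eef_rot"],s["gripper_width"],s["contact_force"])
u,v=proj((.578,.2485,.1)).astype(int); save(c,"s6",(u-65,v-50,u+65,v+47),6)
```

```text
(0.578, 0.2485, 0.16, -179.65) -> [0.0005, 0.0015, 0.0502] spin -0.0029
[231.9174 238.0325] [240.7292 248.5035] [222.627  224.0296]
[0.5785 0.2472 0.2104] [ 179.948     0.0906 -179.8093] 0.012103166456595977 [ 0.1386  0.9327 -1.1123]
```

{"name": "drive_tool", "arguments": {
  "rows": [
    {"x":0,"y":0.0014,"z":0.01,"spin":-0.002,"fingers":-1},
    {"x":0,"y":0.0014,"z":0.02,"spin":-0.002,"fingers":-1},
    {"x":0,"y":0.0014,"z":0.028,"spin":-0.002,"fingers":-1},
    {"x":0,"y":0.0014,"z":0.036,"spin":-0.002,"fingers":-1},
    {"x":0,"y":0.0014,"z":0.044,"spin":-0.002,"fingers":-1},
    {"x":0,"y":0.0014,"z":0.044,"spin":-0.002,"fingers":-1}
  ],
  "newtons": 40
}}

```text
time_s: 11.42
tcp_pos: [0.5781, 0.2485, 0.1641]
eef_rot: [-180.0, -0.1, -179.7]
contact_force: [-0.6, 1.2, -2.9]
gripper_width: 0.0118
gripper_force: 40.0
```

{"name": "drive_tool", "arguments": {
  "rows": [
    {"x":0,"y":0,"z":0.01,"spin":0,"fingers":-1},
    {"x":0,"y":0,"z":0.02,"spin":0,"fingers":-1},
    {"x":0,"y":0,"z":0.03,"spin":0,"fingers":-1},
    {"x":0,"y":0,"z":0.038,"spin":0,"fingers":-1},
    {"x":0,"y":0,"z":0.044,"spin":0,"fingers":-1},
    {"x":0,"y":0,"z":0.044,"spin":0,"fingers":-1}
  ],
  "newtons": 40
}}

```text
time_s: 12.18
tcp_pos: [0.5782, 0.2485, 0.1204]
eef_rot: [-180.0, -0.0, -179.7]
contact_force: [0.3, 3.9, -3.2]
gripper_width: 0.0119
gripper_force: 40.0
```

Smooth so far. Now I'll press it home.

{"name": "drive_tool", "arguments": {
  "rows": [
    {"x":0,"y":0,"z":0.004,"spin":0,"fingers":-1},
    {"x":0,"y":0,"z":0.008,"spin":0,"fingers":-1},
    {"x":0,"y":0,"z":0.011,"spin":0,"fingers":-1},
    {"x":0,"y":0,"z":0.014,"spin":0,"fingers":-1},
    {"x":0,"y":0,"z":0.016,"spin":0,"fingers":-1},
    {"x":0,"y":0,"z":0.016,"spin":0,"fingers":-1}
  ],
  "newtons": 40
}}

```text
time_s: 12.92
tcp_pos: [0.5788, 0.2486, 0.1059]
eef_rot: [180.0, 0.1, -179.7]
contact_force: [-0.1, 3.3, 4.8]
gripper_width: 0.0117
gripper_force: 40.0
```

{"name": "drive_tool", "arguments": {
  "rows": [
    {"x":0,"y":0,"z":0.002,"spin":0,"fingers":-1},
    {"x":0,"y":0,"z":0.004,"spin":0,"fingers":-1},
    {"x":0,"y":0,"z":0.004,"spin":0,"fingers":-1},
    {"x":0,"y":0,"z":0.004,"spin":0,"fingers":-1}
  ],
  "newtons": 40
}}

```text
time_s: 13.42
tcp_pos: [0.5789, 0.2487, 0.1055]
eef_rot: [179.9, 0.2, -179.6]
contact_force: [-12.2, 0.7, 30.6]
gripper_width: 0.0117
gripper_force: 40.0
```

{"name": "drive_tool", "arguments": {
  "rows": [
    {"x":0,"y":0,"z":-0.003,"spin":0,"fingers":-1},
    {"x":0,"y":0,"z":-0.003,"spin":0,"fingers":-0.3},
    {"x":0,"y":0,"z":-0.003,"spin":0,"fingers":-0.3},
    {"x":0,"y":0,"z":-0.003,"spin":0,"fingers":-0.3},
    {"x":0,"y":0,"z":-0.02,"spin":0,"fingers":-0.3},
    {"x":0,"y":0,"z":-0.06,"spin":0,"fingers":-0.3},
    {"x":0,"y":0,"z":-0.12,"spin":0,"fingers":-0.3},
    {"x":0,"y":0,"z":-0.17,"spin":0,"fingers":0},
    {"x":0,"y":0,"z":-0.17,"spin":0,"fingers":0}
  ],
  "newtons": 8
}}

```text
time_s: 14.55
tcp_pos: [0.5803, 0.2492, 0.2776]
eef_rot: [179.7, 0.5, -179.7]
contact_force: [0.5, 0.8, -0.3]
gripper_width: 0.0423
gripper_force: 0.0
```

Run:
```python
from h import *
c=wcap("w7"); save(c,"w7",(130,120,520,400),2)
s=sensors.get_state();print(s["tcp_pos"],s["eef_rot"],s["joints"])
go((.663,.2235,.27,-90),(.663,.2235,.159,-90))
```

```text
[0.57907011 0.24877567 0.27457609] [ 179.81513421    0.24601814 -179.72075825] [ 4.09786402e+01  1.52507022e+01 -3.06274200e+00  2.13903222e-02
 -7.13794915e+01 -1.30705777e+02]
(0.663, 0.2235, 0.27, -90) -> [-0.0838, -0.0257, 0.0049] spin -1.5659
(0.663, 0.2235, 0.159, -90) -> [-0.0833, -0.0261, 0.1159] spin -1.5659
```

View pics/w7.png

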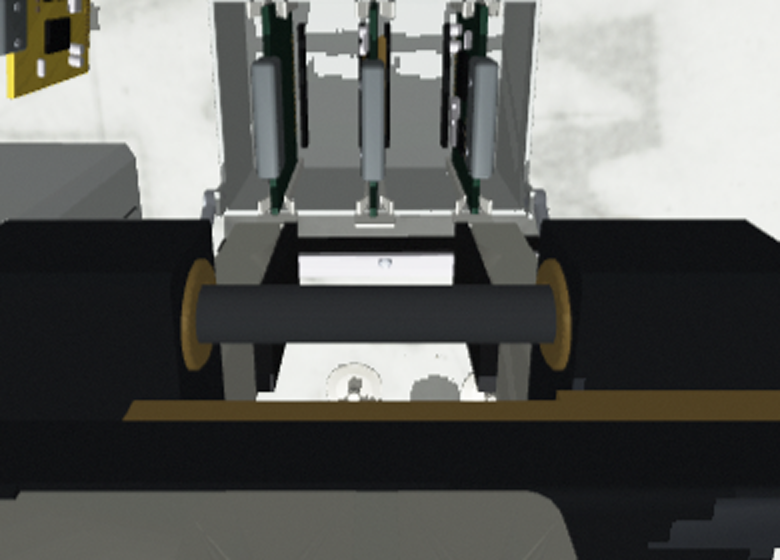

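The middle card sits level and in line with the outer two, with the bar rows at 58 to 180 for all three. Next I'll turn the hand and fetch the bail.

{"name": "drive_tool", "arguments": {
  "rows": [
    {"x":0,"y":-0.01,"z":-0.01,"spin":-0.18,"fingers":0},
    {"x":0,"y":-0.02,"z":-0.01,"spin":-0.36,"fingers":0},
    {"x":-0.01,"y":-0.0257,"z":-0.01,"spin":-0.54,"fingers":0},
    {"x":-0.03,"y":-0.0257,"z":-0.01,"spin":-0.72,"fingers":0},
    {"x":-0.05,"y":-0.0257,"z":-0.01,"spin":-0.9,"fingers":0},
    {"x":-0.07,"y":-0.0257,"z":-0.01,"spin":-1.08,"fingers":0},
    {"x":-0.084,"y":-0.0257,"z":0,"spin":-1.26,"fingers":0},
    {"x":-0.084,"y":-0.0257,"z":0.01,"spin":-1.44,"fingers":0},
    {"x":-0.084,"y":-0.0257,"z":0.02,"spin":-1.566,"fingers":0},
    {"x":-0.084,"y":-0.0257,"z":0.04,"spin":-1.566,"fingers":0}
  ],
  "newtons": 8
}}

```text
time_s: 15.85
tcp_pos: [0.6624, 0.2229, 0.2305]
eef_rot: [180.0, -0.0, -89.9]
contact_force: [-0.1, 0.7, -0.3]
gripper_width: 0.0435
gripper_force: 0.0
```

Run:
```python
from h import *
s=sensors.get_state();print(s["tcp_pos"],s["eef_rot"],s["gripper_width"])
go((.6635,.2235,.159,-90))
```

```text
[0.66240263 0.22291382 0.2304986 ] [ 1.79984869e+02 -1.54728892e-02 -8.98971352e+01] 0.04349819898401613
(0.6635, 0.2235, 0.159, -90) -> [-0.0006, -0.0011, 0.0715] spin 0.0018
```

{"name": "drive_tool", "arguments": {
  "rows": [
    {"x":-0.0006,"y":-0.0011,"z":0.035,"spin":0,"fingers":0},
    {"x":-0.0006,"y":-0.0011,"z":0.06,"spin":0,"fingers":0},
    {"x":-0.0006,"y":-0.0011,"z":0.0715,"spin":0,"fingers":0},
    {"x":-0.0006,"y":-0.0011,"z":0.0715,"spin":0,"fingers":-1},
    {"x":-0.0006,"y":-0.0011,"z":0.0715,"spin":0,"fingers":-1},
    {"x":-0.0006,"y":-0.0011,"z":0.0715,"spin":0,"fingers":-1},
    {"x":-0.0006,"y":-0.0011,"z":0.0715,"spin":0,"fingers":-1},
    {"x":-0.0006,"y":-0.0011,"z":0.0715,"spin":0,"fingers":-1}
  ],
  "newtons": 8
}}

```text
time_s: 16.85
tcp_pos: [0.6641, 0.2238, 0.1605]
eef_rot: [-179.9, 0.0, -90.0]
contact_force: [0.9, 0.2, 2.6]
gripper_width: 0.0127
gripper_force: 8.0
```

{"name": "drive_tool", "arguments": {
  "rows": [
    {"x":0,"y":0.0096,"z":-0.0053,"spin":0,"fingers":-1},
    {"x":0,"y":0.0197,"z":-0.0089,"spin":0,"fingers":-1},
    {"x":0,"y":0.0302,"z":-0.0108,"spin":0,"fingers":-1},
    {"x":0,"y":0.0409,"z":-0.0111,"spin":0,"fingers":-1},
    {"x":0,"y":0.0514,"z":-0.0097,"spin":0,"fingers":-1},
    {"x":0,"y":0.0617,"z":-0.0067,"spin":0,"fingers":-1},
    {"x":0,"y":0.0713,"z":-0.0021,"spin":0,"fingers":-1},
    {"x":0,"y":0.0801,"z":0.004,"spin":0,"fingers":-1}
  ],
  "newtons": 8
}}

```text
time_s: 17.85
tcp_pos: [0.5826, 0.2236, 0.1549]
eef_rot: [180.0, -0.0, -90.0]
contact_force: [1.1, 0.7, 1.1]
gripper_width: 0.0124
gripper_force: 8.0
```

{"name": "drive_tool", "arguments": {
  "rows": [
    {"x":0,"y":0.0077,"z":0.0073,"spin":0,"fingers":-1},
    {"x":0,"y":0.0142,"z":0.0158,"spin":0,"fingers":-1},
    {"x":0,"y":0.0178,"z":0.0219,"spin":0,"fingers":-1},
    {"x":0,"y":0.0201,"z":0.0269,"spin":0,"fingers":-1},
    {"x":0,"y":0.0205,"z":0.029,"spin":0,"fingers":-1},
    {"x":0,"y":0.0205,"z":0.029,"spin":0,"fingers":-1}
  ],
  "newtons": 8
}}

```text
time_s: 18.6
tcp_pos: [0.5624, 0.2235, 0.1262]
eef_rot: [179.9, -0.0, -90.0]
contact_force: [-2.7, 2.0, 1.7]
gripper_width: 0.0127
gripper_force: 8.0
```

{"name": "drive_tool", "arguments": {
  "rows": [
    {"x":0,"y":0.0,"z":0.002,"spin":0,"fingers":-1},
    {"x":0,"y":0.0,"z":0.004,"spin":0,"fingers":-1},
    {"x":0,"y":0.0,"z":0.004,"spin":0,"fingers":-1}
  ],
  "newtons": 8
}}

```text
time_s: 18.98
tcp_pos: [0.5624, 0.2233, 0.1232]
eef_rot: [180.0, -0.0, -90.0]
contact_force: [-5.7, 0.6, 9.9]
gripper_width: 0.0127
gripper_force: 8.0
```

{"name": "drive_tool", "arguments": {
  "rows": [
    {"x":0,"y":0,"z":0,"spin":0,"fingers":-0.3},
    {"x":0,"y":0,"z":0,"spin":0,"fingers":-0.3},
    {"x":0,"y":0,"z":0,"spin":0,"fingers":-0.3},
    {"x":0,"y":0,"z":-0.02,"spin":0,"fingers":-0.3},
    {"x":0,"y":0,"z":-0.05,"spin":0,"fingers":-0.3},
    {"x":0,"y":0,"z":-0.05,"spin":0,"fingers":-1},
    {"x":0,"y":0,"z":-0.05,"spin":0,"fingers":-1},
    {"x":0,"y":0,"z":-0.05,"spin":0,"fingers":-1},
    {"x":0,"y":0,"z":-0.05,"spin":0,"fingers":-1}
  ],
  "newtons": 20
}}

```text
time_s: 20.1
tcp_pos: [0.5627, 0.2234, 0.1718]
eef_rot: [179.9, -0.0, -90.0]
contact_force: [0.6, 0.7, 0.0]
gripper_width: 0.0012
gripper_force: 0.0
```

Run:
```python
from h import *
s=sensors.get_state();print(s["tcp_pos"],s["gripper_width"])
c=wcap("w8"); save(c,"w8",(180,90,440,285),3)
go((.562,.2235,.1475,-90))
```

```text
[0.56268999 0.22340964 0.1717986 ] 0.0011828908505711016
(0.562, 0.2235, 0.1475, -90) -> [-0.0, 0.0007, 0.0244] spin -0.0
```

{"name": "drive_tool", "arguments": {
  "rows": [
    {"x":0,"y":0,"z":0.015,"spin":0,"fingers":-1},
    {"x":0,"y":0,"z":0.02,"spin":0,"fingers":-1},
    {"x":0,"y":0,"z":0.024,"spin":0,"fingers":-1},
    {"x":0,"y":0,"z":0.026,"spin":0,"fingers":-1},
    {"x":0,"y":0,"z":0.026,"spin":0,"fingers":-1}
  ],
  "newtons": 20
}}

```text
time_s: 20.78
tcp_pos: [0.5628, 0.2235, 0.1476]
eef_rot: [-180.0, -0.0, -90.0]
contact_force: [-3.4, -1.4, 8.1]
gripper_width: 0.0006
gripper_force: 4.0
```

The bail is confirmed closed: the fingertips met the sleeve at TCP z = 0.1476, and 0.1475 was expected. Next I'll go round to the front wall.

{"name": "drive_tool", "arguments": {
  "rows": [
    {"x":0,"y":0,"z":-0.04,"spin":0,"fingers":-1},
    {"x":-0.005,"y":0.03,"z":-0.06,"spin":0.17,"fingers":-0.25},
    {"x":-0.015,"y":0.075,"z":-0.06,"spin":0.35,"fingers":-0.25},
    {"x":-0.025,"y":0.108,"z":-0.06,"spin":0.53,"fingers":-0.25},
    {"x":-0.025,"y":0.108,"z":-0.06,"spin":0.71,"fingers":-0.25},
    {"x":-0.025,"y":0.108,"z":-0.06,"spin":0.89,"fingers":-0.25},
    {"x":-0.025,"y":0.108,"z":-0.06,"spin":1.07,"fingers":-0.25},
    {"x":-0.025,"y":0.108,"z":-0.06,"spin":1.25,"fingers":-0.25},
    {"x":-0.025,"y":0.108,"z":-0.06,"spin":1.43,"fingers":-0.25},
    {"x":-0.025,"y":0.108,"z":-0.06,"spin":1.565,"fingers":-0.25}
  ],
  "newtons": 20
}}

```text
time_s: 22.02
tcp_pos: [0.455, 0.2487, 0.2067]
eef_rot: [180.0, 0.0, -180.0]
contact_force: [0.2, -0.6, 0.3]
gripper_width: 0.033
gripper_force: 0.0
```

Run:
```python
from h import *
s=sensors.get_state();print(s["tcp_pos"],s["eef_rot"],s["gripper_width"])
go((.455,.2485,.075,-179.65),(.505,.2485,.075,-179.65))
```

```text
[0.45500998 0.24871319 0.20665257] [ 1.79984963e+02  1.42045135e-02 -1.79957468e+02] 0.0330139942323582
(0.455, 0.2485, 0.075, -179.65) -> [0.0, -0.0002, 0.1317] spin -0.0054
(0.505, 0.2485, 0.075, -179.65) -> [-0.05, -0.0003, 0.1317] spin -0.0054
```

{"name": "drive_tool", "arguments": {
  "rows": [
    {"x":0,"y":0,"z":0.06,"spin":-0.005,"fingers":-0.25},
    {"x":0,"y":0,"z":0.11,"spin":-0.005,"fingers":-0.25},
    {"x":0,"y":0,"z":0.1317,"spin":-0.005,"fingers":-0.25},
    {"x":-0.02,"y":0,"z":0.1317,"spin":-0.005,"fingers":-0.25},
    {"x":-0.04,"y":0,"z":0.1317,"spin":-0.005,"fingers":-0.25},
    {"x":-0.048,"y":0,"z":0.1317,"spin":-0.005,"fingers":-0.25},
    {"x":-0.055,"y":0,"z":0.1317,"spin":-0.005,"fingers":-0.25},
    {"x":-0.06,"y":0,"z":0.1317,"spin":-0.005,"fingers":-0.25}
  ],
  "newtons": 20
}}

```text
time_s: 23.02
tcp_pos: [0.5107, 0.2477, 0.0745]
eef_rot: [-179.9, -0.4, -179.4]
contact_force: [-22.8, 1.5, 15.4]
gripper_width: 0.033
gripper_force: 11.4
```

{"name": "drive_tool", "arguments": {
  "rows": [
    {"x":-0.003,"y":0,"z":0,"spin":0,"fingers":-0.25},
    {"x":-0.006,"y":0,"z":0,"spin":0,"fingers":-0.25},
    {"x":-0.009,"y":0,"z":0,"spin":0,"fingers":-0.25},
    {"x":-0.012,"y":0,"z":0,"spin":0,"fingers":-0.25}
  ],
  "newtons": 20
}}

```text
time_s: 23.52
tcp_pos: [0.5217, 0.2472, 0.0744]
eef_rot: [-179.8, -0.5, -179.4]
contact_force: [-21.4, 0.9, 14.1]
gripper_width: 0.0332
gripper_force: 11.2
```

Run:
```python
from h import *
np.set_printoptions(precision=3,suppress=True)
import pickle
s=sensors.get_state();print(s["tcp_pos"],s["eef_rot"],s["contact_force"],s["moment"])
a=pickle.load(open("s6.pkl","rb"))["pixels"]; c=cams.capture("top"); pickle.dump(c,open("t9.pkl","wb"))
c=wcap("w9")
```

```text
[0.522 0.247 0.074] [-179.801   -0.467 -179.436] [-21.406   0.918  14.059] [ 0.236  7.691 -0.042]
```

{"name": "drive_tool", "arguments": {
  "rows": [
    {"x":-0.004,"y":0,"z":0,"spin":0,"fingers":-0.25},
    {"x":-0.008,"y":0,"z":0,"spin":0,"fingers":-0.25},
    {"x":-0.012,"y":0,"z":0,"spin":0,"fingers":-0.25},
    {"x":-0.016,"y":0,"z":0,"spin":0,"fingers":-0.25},
    {"x":-0.02,"y":0,"z":0,"spin":0,"fingers":-0.25},
    {"x":-0.023,"y":0,"z":0,"spin":0,"fingers":-0.25},
    {"x":-0.026,"y":0,"z":0,"spin":0,"fingers":-0.25},
    {"x":-0.029,"y":0,"z":0,"spin":0,"fingers":-0.25}
  ],
  "newtons": 20
}}

```text
time_s: 24.62
tcp_pos: [0.5503, 0.2474, 0.0744]
eef_rot: [-179.8, -0.5, -179.4]
contact_force: [-22.5, -0.2, 14.5]
gripper_width: 0.0327
gripper_force: 11.3
```

{"name": "drive_tool", "arguments": {
  "rows": [
    {"x":-0.003,"y":0,"z":0,"spin":0,"fingers":-0.25},
    {"x":-0.006,"y":0,"z":0,"spin":0,"fingers":-0.25},
    {"x":-0.008,"y":0,"z":0,"spin":0,"fingers":-0.25},
    {"x":-0.009,"y":0,"z":0,"spin":0,"fingers":-0.25},
    {"x":-0.009,"y":0,"z":0,"spin":0,"fingers":-0.25}
  ],
  "newtons": 20
}}

```text
time_s: 25.25
tcp_pos: [0.5563, 0.2474, 0.0744]
eef_rot: [-179.7, -0.8, -179.5]
contact_force: [-37.2, 3.1, 25.0]
gripper_width: 0.0328
gripper_force: 18.5
```

{"name": "drive_tool", "arguments": {
  "rows": [
    {"x":0.005,"y":0,"z":0,"spin":0,"fingers":-0.25},
    {"x":0.03,"y":0,"z":0,"spin":0,"fingers":-0.25},
    {"x":0.06,"y":0,"z":0,"spin":0,"fingers":-0.25},
    {"x":0.06,"y":0,"z":-0.06,"spin":0,"fingers":-0.25},
    {"x":0.06,"y":0,"z":-0.12,"spin":-0.18,"fingers":-0.25},
    {"x":0.06,"y":0,"z":-0.18,"spin":-0.36,"fingers":-0.25},
    {"x":0.06,"y":-0.02,"z":-0.225,"spin":-0.54,"fingers":-0.25},
    {"x":0.05,"y":-0.024,"z":-0.225,"spin":-0.72,"fingers":-0.25},
    {"x":0.04,"y":-0.024,"z":-0.225,"spin":-0.9,"fingers":-0.25},
    {"x":0.03,"y":-0.024,"z":-0.225,"spin":-1.08,"fingers":1}
  ],
  "newtons": 20
}}

```text
time_s: 26.5
tcp_pos: [0.535, 0.225, 0.3002]
eef_rot: [180.0, 0.0, -117.2]
contact_force: [0.4, 0.5, -0.1]
gripper_width: 0.0382
gripper_force: 0.0
```

Run:
```python
from h import *
s=sensors.get_state();print(s["tcp_pos"],s["eef_rot"],s["contact_force"])
go((.59,.224,.30,-90))
```

```text
[0.53497778 0.22504724 0.3001909 ] [ 1.79995571e+02  3.85479980e-02 -1.17162847e+02] [ 0.40858841  0.45158084 -0.1444207 ]
(0.59, 0.224, 0.3, -90) -> [-0.0242, -0.0494, 0.0002] spin -0.4741
```

{"name": "drive_tool", "arguments": {
  "rows": [
    {"x":-0.012,"y":-0.025,"z":0,"spin":-0.18,"fingers":1},
    {"x":-0.024,"y":-0.049,"z":0,"spin":-0.36,"fingers":1},
    {"x":-0.024,"y":-0.049,"z":0,"spin":-0.474,"fingers":1},
    {"x":-0.024,"y":-0.049,"z":0,"spin":-0.474,"fingers":1},
    {"x":-0.024,"y":-0.049,"z":0,"spin":-0.474,"fingers":1}
  ],
  "newtons": 20
}}

```text
time_s: 27.12
tcp_pos: [0.5893, 0.2239, 0.3]
eef_rot: [-180.0, 0.0, -90.5]
contact_force: [-0.3, 0.4, 0.3]
gripper_width: 0.0853
gripper_force: 0.0
```

Run:
```python
from h import *
c=wcap("w10"); save(c,"w10",(180,90,440,285),3); s=sensors.get_state();print(s["tcp_pos"],s["eef_rot"])
```

```text
[0.5893799  0.22392195 0.30015121] [-1.79984586e+02  1.62182550e-02 -9.04453120e+01]
```

View pics/w10.png

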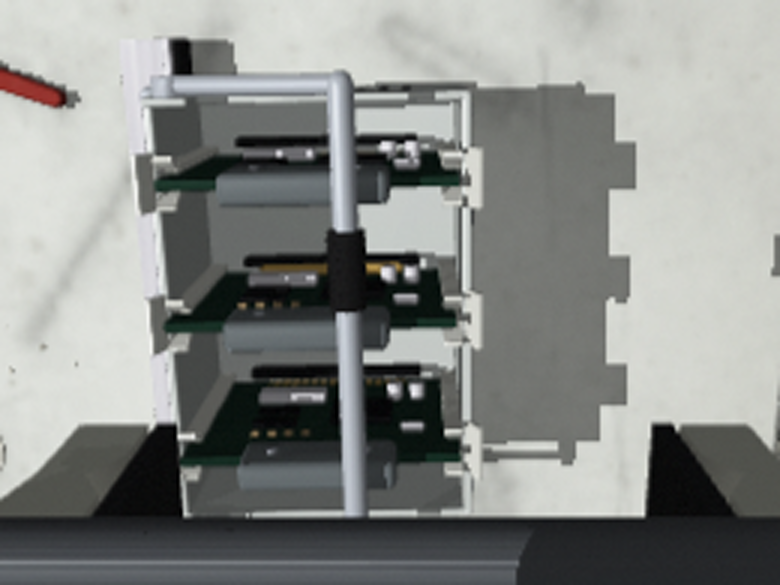

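Run:
```python
from h import *
import pickle
np.set_printoptions(precision=4,suppress=True)
for nm,L in (("w10",(("barR",302,188,.116),("barM",307,333,.116),("barL",317,473,.116),("frontR",470,95,.088),("frontL",469,500,.088),("RgF",476,180,.096),("MgF",475,324,.096),("LgF",475,452,.096),("RgB",141,182,.096),("MgB",154,324,.096),("rail top",170,40,.028),("rail bot",190,40,.0),("sleeve",347,270,.122))),("w4",(("railT R",140,33,.028),("railT L",165,420,.028),("railB R",160,33,0),("railB L",187,420,0)))):
    c=pickle.load(open(nm+".pkl","rb"))
    for n,u,v,z in L: print(nm,n,atz(c,(u/3+180-.33,v/3+90-.33),z)[:2])
```

```text
w10 barR [0.6282 0.1944]
w10 barM [0.6286 0.2463]
w10 barL [0.627 0.301]
w10 frontR [0.5691 0.1649]
w10 frontL [0.5683 0.3266]
w10 RgF [0.5671 0.1947]
w10 MgF [0.567  0.2492]
w10 LgF [0.5666 0.3018]
w10 RgB [0.6892 0.1943]
w10 MgB [0.689  0.2482]
w10 rail top [0.6915 0.1437]
w10 rail bot [0.6895 0.1433]
w10 sleeve [0.6131 0.222 ]
w4 railT R [0.6912 0.1436]
w4 railT L [0.6935 0.3209]
w4 railB R [0.6901 0.1431]
w4 railB L [0.6904 0.3322]
```

Run:
```python
from h import *
import pickle
def fit(c,axis,rng,lo,hi,z,sgn):
    g=cv2.cvtColor(c["pixels"],cv2.COLOR_RGB2GRAY).astype(float); pts=[]
    for k in rng:
        l=g[lo(k):hi(k),k] if axis==0 else g[k,lo(k):hi(k)]
        d=np.clip(sgn*np.diff(l),0,None); i=d.argmax(); w=slice(max(i-1,0),i+2)
        e=(np.arange(len(d))[w]*d[w]).sum()/d[w].sum()+.5+lo(k)
        pts.append(atz(c,(k,e) if axis==0 else (e,k),z)[:2])
    P=np.array(pts); m=np.polyfit(P[:,1],P[:,0],1); res=P[:,0]-np.polyval(m,P[:,1]); k=abs(res)<2.5*np.median(abs(res))+1e-5
    m=np.polyfit(P[k,1],P[k,0],1); print("yaw",-np.degrees(m[0]).round(2),"x at y=.25",np.polyval(m,.25).round(4),"rms",res[k].std().round(4),k.sum())
top=pickle.load(open("c0.pkl","rb"))["top"]
fit(top,0,range(198,270),lambda u:159,lambda u:168,.028,-1)
w4=pickle.load(open("w4.pkl","rb"))
L=lambda v:int(180+(140+(v-101)*3*25/387)/3)
fit(w4,1,range(103,228),lambda v:L(v)-4,lambda v:L(v)+5,.028,-1)
# cage front wall outer edge, before (w4) and after (w10)
fit(w4,1,range(125,240),lambda v:363,lambda v:372,.088,-1)
w=pickle.load(open("w10.pkl","rb"))
fit(w,1,range(125,240),lambda v:333,lambda v:341,.088,-1)
```

```text
yaw 0.62 x at y=.25 0.6901 rms 0.0003 70
yaw 0.56 x at y=.25 0.6912 rms 0.0002 118
yaw 0.69 x at y=.25 0.5164 rms 0.0024 115
yaw 1.46 x at y=.25 0.5675 rms 0.0015 99
```

The rail's yaw is 0.6° from both cameras and the cage's is about 0.5°, so its back face lies against the stop. The hand is clear, so I'll hand in.

```bash
python3 -c "
from plant import r
print(r.close_job())"
```

```text
the job is handed in; nothing more can be done
None
```

The job is handed in, but no verdict came back: by my measurements the long card is home in the middle guides, the bail is closed over the cards, and the cage is pushed back against the bench stop.

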